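Wind the stamping press head down by one turn

TASK

Bring the head of the blue foil-stamping press down by exactly one full turn of its hand wheel: push the upright black handle on the wheel clockwise (seen from above) all the way round with the fingertips, so that it stops where it started, then leave the wheel alone. Only push the handle, never grip or squeeze it, and do not disturb the rolls, tape, jar and other things standing about.

Things in the scene. Friction and masses are not known exactly. Their poses are not given: they have to be found in the camera images.
- wheel_centre (a point): Point on the upright axis of the press's level aluminium hand wheel (170 mm across, 14 mm thick rim, three spokes), at the height of the rim's upper face, 215 mm above the table. The hub (34 mm across) stands 3 mm higher. The blue C-frame press, fixed to the table, lies wholly under the wheel, below 200 mm. Nothing stands above the wheel but its handle. The press's place and turn vary.
- handle: Upright black handle (a sleeve revolving freely on its own pin) on one spoke of the wheel, 22 mm across at the thickest, 52 mm tall; its origin is the middle of its foot, at the height of the rim's upper face (215 mm above the table), 65 mm from the wheel's axis. It goes round with the wheel.
- handwheel (a joint): Angle of the hand wheel in rad, growing as the wheel turns clockwise seen from above; one full turn adds 6.283. At the start it reads between -1.5 and 1.5. No end stops within reach. The wheel turns stiffly (about 3 N at the handle) and stays where it is left; a turn lowers the press head by 8 mm, short of the card on the bed.
- tall_roll_mid (a point): Bystander: centre of a loose upright grey foil roll, 54 mm across, 150 mm tall, standing beside the press on its -y side.
- tape_mid (a point): Bystander: centre of a loose roll of clear tape lying flat beside the press, 84 mm across, 25 mm high.
- type_block_mid (a point): Bystander: centre of a loose brass type block 60 x 30 x 27 mm beside the press on its +y side.
- mug_mid (a point): Bystander: centre of a loose white mug, 80 mm across, 90 mm tall.
- jar_mid (a point): Bystander: centre of a loose amber jar, 66 mm across, 100 mm tall.
- short_roll_mid (a point): Bystander: centre of a loose upright copper foil roll, 72 mm across, 85 mm tall.
- brush: Bystander: a loose brush lying on the table at the robot's right, under 250 mm long.

How it is judged (in metres and radians):
On the way:
1. the wheel is about half-way round, clockwise, the fingers pushing on its handle (distance of handle from where it was at the start of the episode above 0.112 m and value of joint handwheel between 0.3 and 6 rad and contact force between the fingers and handle above 0.3 N).
At the end, for the whole second after the job is handed in: The wheel has made one turn clockwise (not none, not two), its handle at rest within 11.5 mm (10 degrees) of where it began; no bystander is more than 20 mm from its place (distance of handle from where it was at the start of the episode below 0.0115 m and value of joint handwheel between 4.5 and 8.1 rad and velocity of joint handwheel between -0.05 and 0.05 rad/s and distance of each of tall_roll_mid, tape_mid, type_block_mid, mug_mid, jar_mid, short_roll_mid, brush from where it was at the start of the episode below 0.02 m); the robot touches nothing.
It fails at once if the handle is gripped or pushed with more than 30 N (contact force between the fingers and handle above 30 N).
It fails at once if a bystander is lifted or shifted by more than 20 mm (distance of any of tall_roll_mid, tape_mid, type_block_mid, mug_mid, jar_mid, short_roll_mid, brush from where it was at the start of the episode above 0.02 m).
It also fails if it takes over 54 s, if anything falls off the work surface, if the arm or the gripper's body presses on something with over 40 N, if the wrist force passes 120 N, or if a joint passes its speed limit or range.

ROBOT

A 6-joint arm with a two-finger parallel gripper is mounted at the origin on the work surface. World frame = base frame: x ahead of the robot, y to its left, z up, the work surface at z = 0. Lengths are in mm, angles in rad, forces in N, time in s.
With the tool pointing down it reaches from about 400 to 925 mm from the base axis. Payload 12.5 kg.
Tool frame: the origin (TCP) lies on the centre line of the jaws, within the pads' length; the fingertips stand 8 mm ahead of it and the grasp point (between the pads) lies 11 mm behind it; z points along the fingers, x is the direction in which the jaws open and shut, and the axes are right-handed (so a half turn about z gives the same grasp; the last joint's range is limited). The gripper opens to 95 mm and grips with 3 to 60 N. Pads are 20 mm wide; open, the fingers measure 119 mm over their backs; the gripper's body (75 mm by 180 mm) begins 59 mm behind the grasp point.
Start: joints at [-1.413, 0.491, 1.559, -0, 1.092, -0.106], TCP at [162.992, -603.39, 222.661] pointing down, gripper open.
Joint ranges: [-3.1, 3.1], [-0.84, 2.19], [0.05, 2.79], [-1.13, 4.28], [0.06, 2.93], [-2.69, 2.69]. Speed limits (rad/s): [2.22, 2.22, 2.79, 3.14, 3.14, 3.14].

INTERFACE

Orientations are given as [roll, pitch, yaw] about the fixed x, y, z axes, in that order (R = Rz(yaw) Ry(pitch) Rx(roll)).
In Python, from cell import env gives the robot as it stands. The module is installed in compiled form; this text tells all that it offers.
- The arm moves only by the tool send_rows, never from a script. Its argument "moves" is a list that holds one entry, the list of rows, each a list of 6 numbers: the shift along the tool's x, y, z as a fraction of full scale, then the turn, a rotation vector about the tool's x, y, z as a fraction of full scale. A call has 1 to 12 rows; each row is the pose to reach, as a shift and turn from the pose commanded when the call began, along the tool's axes at that moment; what a row does not reach only later rows make up. Full scale, the value 1, is 0.3 m for a shift and 90 degrees for a turn. A row lasts 1/12 s, in which the tool goes at most 41.7 mm and 7.16 degrees, less where a joint would pass 70% of its speed; a pose out of reach is approached as far as the arm can. A call with a number of a shift or a turn outside -1 to 1 is refused whole. A call with a gripper value outside its range is refused whole. "grip" is the gripper's target within -1 to 1 (shut at 1, half-way at 0, fully open at -1), set as the call begins (left out, the last holds). The fingers move at their own pace and stop on an object; the grip force is fixed at half the most. Time passes only in rows, so rows that repeat a pose let the fingers close. It gives the time, the measured TCP pose, the force and the opening at its end, in the units of the state.
- env.state(): the state, without advancing time (a new reading comes with each control period).
- env.read_camera(name): name is "scene" or "top"; returns a dict with "image" (420x560x3 uint8, red, green, blue), "mtx" (3x3 intrinsics, pixels), "distortion" ([k1, k2, p1, p2, k3] as OpenCV has them; the pictures are not rectified), "T" (4x4, takes a point from camera to world coordinates). Camera axes: x right, y up, looking along -z (the intrinsics and any distortion apply to the point x, -y, -z); pixel columns grow to the right and rows downward; lengths in mm; the calibration is good to about 2 mm. A picture is of the moment at which its call begins. There is no depth.
- env.job_done(): hands the job in, once; it reports no verdict.
Trained networks look in the newest picture that a camera, given by its name, has taken for a name from the list of things; names that differ only in an ending like _2 or _b are one class to them, and where a whole thing is asked for, a point or a joint stands for the part that bears it (a point fixed in the world has none). Each returns a list of dicts, best first, with "confidence" (0 to 1); they miss things now and then, are a little off and sometimes report something else, mostly with a low value. They report only what shows in the picture. A call takes as long as a camera call.
- env.look_for(camera, thing): "xy" ([column, row] in pixels, amid what is visible of it).
- env.outline_of(camera, thing): "region" (420x560 bool, what is visible of it) and "xy" ([column, row] in pixels, amid what is visible of it).
The state is a dict: "t": time; "joints": joint angles; "qvel": joint speeds; "tau": joint torques, N m; "eef_pos": TCP position; "tcp_rot": TCP orientation; "ft_force": force on the tool from outside, world axes, zero at the start; "moment": the same for the moment, N m; "opening": opening from 0.0 (shut) to 1.0 (fully open).
Only numpy, scipy, OpenCV 4.12 (cv2) and the standard library are available. Lean on these libraries where they do the work, as an engineer would, in place of code of your own. Each camera call takes 0.05 s, during which the arm holds its last target. There are 200 camera calls.

## Working session

There is one attempt and no reset: what is moved stays moved. The work goes in short steps, Python scripts to look and compute and a tool call to move; the robot and the scene stay as the last step left them, time stands still between calls to the robot, and variables do not carry over. Pictures are saved under pics/ and viewed, about 8 in all and at most 12, crops included, and the job is handed in when it is done.

Besides the shell and the picture viewer there is one more tool, called after "Call:" as name([rows], argument=value, ...), one row to a line, values as JSON. send_rows: Moves the arm, as the interface text tells. Its arguments: {"type":"object","properties":{"moves":{"type":"array","items":{"type":"array","items":{"type":"array","items":{"type":"number"}}}},"grip":{"type":"number"}},"required":["moves"]}

```bash
mkdir -p pics
cat > h.py <<'E'
import numpy as np, cv2
from cell import env
def ray(c,xy):
    p=cv2.undistortPoints(np.array([[xy]],float),np.array(c["mtx"],float),np.array(c["distortion"],float))[0,0]
    T=np.array(c["T"]);return T[:3,3],T[:3,:3]@np.array([p[0],-p[1],-1])
def atz(c,xy,z):
    o,d=ray(c,xy);return o+d*(z-o[2])/d[2]
def tri(c1,a,c2,b):
    o1,d1=ray(c1,a);o2,d2=ray(c2,b)
    s=np.linalg.lstsq(np.c_[d1,-d2],o2-o1,rcond=None)[0];p,q=o1+s[0]*d1,o2+s[1]*d2
    return (p+q)/2,np.linalg.norm(p-q)
E
python3 - <<'E'
from h import *
np.set_printoptions(precision=1,suppress=True)
cs={}
for n in("scene","top"):
    c=cs[n]=env.read_camera(n);cv2.imwrite(f"pics/{n}0.png",c["image"][:,:,::-1]);print(n,np.array(c["T"])[:3,3])
    for t in("handle","wheel_centre","handwheel","tall_roll_mid","tape_mid","mug_mid","jar_mid","short_roll_mid","type_block_mid","brush"):
        z={"handle":241,"wheel_centre":215,"handwheel":215,"tall_roll_mid":75,"tape_mid":12,"mug_mid":45,"jar_mid":50,"short_roll_mid":42,"type_block_mid":13,"brush":10}[t]
        for r in env.look_for(n,t)[:2]: print(t,round(r["confidence"],2),np.array(r["xy"]),atz(c,r["xy"],z))
print(env.state())
E
```

```text
scene [1490.4 -307.8 1236.2]
handle 0.6 [289.2 210.8] [598.7 -11.9 241. ]
wheel_centre 0.9 [266.9 268.9] [ 742.9 -116.6  215. ]
wheel_centre 0.46 [321.2 256. ] [746.9  23.  215. ]
handwheel 0.85 [268.1 229.2] [620.7 -76.9 215. ]
tall_roll_mid 0.87 [213.  254.8] [ 545.1 -220.8   75. ]
tall_roll_mid 0.42 [315.9 292. ] [754.9  11.8  75. ]
tape_mid 0.65 [321.6 260.2] [614.3  84.3  12. ]
tape_mid 0.3 [404.3 179. ] [374.3 477.3  12. ]
mug_mid 0.66 [132.8 291.1] [ 576.1 -454.    45. ]
jar_mid 0.69 [407.5 178.1] [408.4 465.1  50. ]
jar_mid 0.52 [137.9 251.4] [ 444.3 -422.8   50. ]
short_roll_mid 0.59 [423.3 217.4] [577.4 434.8  42. ]
type_block_mid 0.74 [315.1 292.6] [716.8  26.   13. ]
brush 0.69 [135.7 252.1] [ 409.7 -433.3   10. ]
top [ 283.3   22.  1437.9]
handle 0.45 [285.9 185.7] [598.6 -16.5 241. ]
wheel_centre 0.69 [306.4 195.4] [581.7 -70.3 215. ]
handwheel 0.68 [305.6 185. ] [609.  -67.8 215. ]
handwheel 0.53 [434.  215.7] [ 539.7 -398.1  215. ]
tall_roll_mid 0.59 [359.7 219.4] [ 551.4 -233.    75. ]
tape_mid 0.93 [252.1 192.8] [633.7  75.9  12. ]
mug_mid 0.78 [432.6 212.7] [ 584.1 -452.6   45. ]
jar_mid 0.87 [111.  264.6] [404.3 461.7  50. ]
short_roll_mid 0.87 [129.4 201.3] [589.2 428.1  42. ]
type_block_mid 0.53 [272.3 165.3] [720.5  18.6  13. ]
brush 0.63 [421.9 270.2] [ 419.1 -427.4   10. ]
{'t': 1.1, 'joints': array([-1.4,  0.5,  1.6,  0. ,  1.1, -0.1]), 'qvel': array([-0., -0., -0.,  0., -0.,  0.]), 'tau': array([  0. , -61.2, -25.8,   0.1,   0. ,   0. ]), 'eef_pos': array([ 163. , -603.4,  222.7]), 'tcp_rot': array([ 3.1, -0. , -1.3]), 'ft_force': array([-0.1, -0.3, -0.3]), 'moment': array([ 0.,  0., -0.]), 'opening': 0.9978221296868933}
```

View crops.

Run:
```python
import cv2,numpy as np
a=cv2.imread("pics/top0.png")[120:260,220:400];b=cv2.imread("pics/scene0.png")[170:310,180:360]
cv2.imwrite("pics/crop0.png",np.vstack([np.hstack([cv2.resize(i,(400,311),interpolation=3) for i in(a,b)]),np.hstack([cv2.resize(cv2.imread(f"pics/{n}0.png"),(400,285)) for n in("top","scene")])]))
```

```text
(no output)
```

View pics/crop0.png

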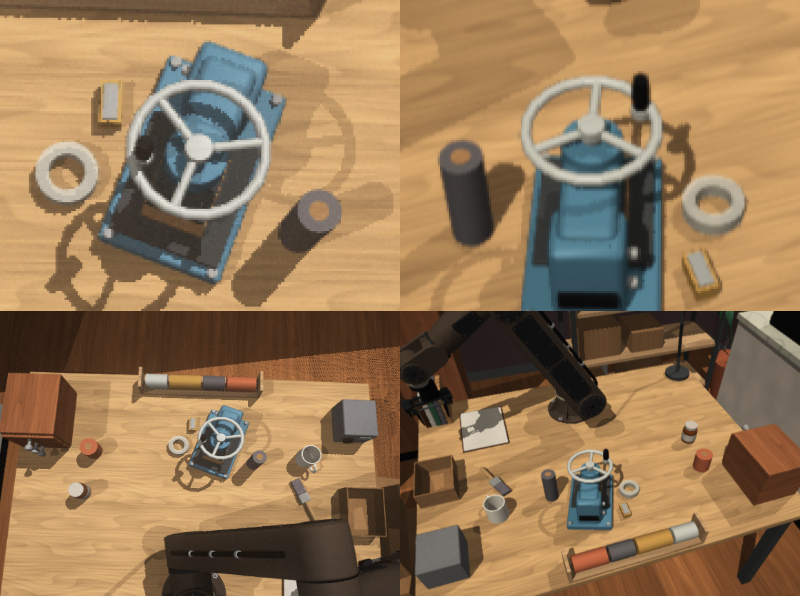

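Run:
```python
from h import *
np.set_printoptions(precision=1,suppress=True)
hub={"top":(310,186.6),"scene":(266,227.6)};hd={"top":(283.5,187.5),"scene":(288.5,211.8)}
cs={}
for n in hub:
    c=cs[n]=env.read_camera(n)
    print(n,"hub",atz(c,hub[n],218),"handle",atz(c,hd[n],241))
    g=cv2.cvtColor(c["image"],cv2.COLOR_RGB2HSV)
    r=env.outline_of(n,"handwheel")[0];m=r["region"];print(r["confidence"],m.sum())
    m2=(m&(g[...,1]<70)&(g[...,2]>110)).astype(np.uint8)
    for q in (m.astype(np.uint8),m2):
        k,l,s,ce=cv2.connectedComponentsWithStats(q);q=(l==1+np.argmax(s[1:,4]))
        y,x=np.nonzero(q);h=cv2.convexHull(np.c_[x,y].astype(np.float32))[:,0]
        P=np.array([atz(c,p,213)[:2] for p in h])
        print(" circle",cv2.minEnclosingCircle(P.astype(np.float32)))
    for o in env.outline_of(n,"handle")[:1]:
        y,x=np.nonzero(o["region"]);print("handle",o["confidence"],o["xy"],x.min(),x.max(),y.min(),y.max(),len(x))
        # bottom and top ends
        print(atz(c,(x.mean(),y.mean()),241))
print(tri(cs["top"],hub["top"],cs["scene"],hub["scene"]),tri(cs["top"],hd["top"],cs["scene"],hd["scene"]))
```

```text
top hub [604.4 -78.9 218. ] handle [593.7 -10.7 241. ]
0.92 1594
 circle ((606.3828735351562, -75.81835174560547), 85.50709533691406)
 circle ((606.4297485351562, -76.52365112304688), 84.47464752197266)
handle 0.3 [357.7, 221.3] 345 372 205 233 549
[ 519.5 -199.3  241. ]
scene hub [616.2 -81.1 218. ] handle [601.5 -14.7 241. ]
0.95 1422
 circle ((606.2026977539062, -69.09117126464844), 97.31895446777344)
 circle ((609.8748779296875, -80.72940826416016), 85.42790222167969)
(array([607.3, -79.3, 207.7]), np.float64(0.977467466192655)) (array([595.3, -11.7, 233.9]), np.float64(1.83793985843668))
```

Call:
send_rows([
  [[-0.746,-0.892,-0.25,0,0,-0.832],[-0.746,-0.892,-0.25,0,0,-0.832],[-0.746,-0.892,-0.25,0,0,-0.832],[-0.746,-0.892,-0.25,0,0,-0.832],[-0.746,-0.892,-0.25,0,0,-0.832],[-0.746,-0.892,-0.25,0,0,-0.832],[-0.746,-0.892,-0.25,0,0,-0.832],[-0.746,-0.892,-0.25,0,0,-0.832],[-0.746,-0.892,-0.25,0,0,-0.832],[-0.746,-0.892,-0.25,0,0,-0.832],[-0.746,-0.892,-0.25,0,0,-0.832],[-0.746,-0.892,-0.25,0,0,-0.832]],
], grip=1)

```text
t: 2.4
eef_pos: [363.3, -317.1, 297.9]
tcp_rot: [3.141, -0.0, 0.004]
ft_force: [-0.9, 0.2, -0.9]
opening: 0.217
```

Call:
send_rows([
  [[0.667,-0.953,0,0,0,-0.003],[0.667,-0.953,0,0,0,-0.003],[0.667,-0.953,0,0,0,-0.003],[0.667,-0.953,0,0,0,-0.003],[0.667,-0.953,0,0,0,-0.003],[0.667,-0.953,0,0,0,-0.003],[0.667,-0.953,0,0,0,-0.003],[0.667,-0.953,0,0,0,-0.003],[0.667,-0.953,0,0,0,-0.003],[0.667,-0.953,0,0,0,-0.003],[0.667,-0.953,0,0,0,-0.003],[0.667,-0.953,0,0,0,-0.003]],
])

```text
t: 3.4
eef_pos: [562.7, -32.5, 297.5]
tcp_rot: [3.141, 0.001, 0.003]
ft_force: [0.2, 0.2, -0.1]
opening: 0.005
```

Run:
```python
from h import *
s=env.state();print(s["opening"],s["eef_pos"],s["tcp_rot"])
o=[]
for n,(u,v) in (("top",(240,130)),("scene",(210,150))):
    c=env.read_camera(n);o.append(cv2.resize(c["image"][v:v+120,u:u+120,::-1],(400,400),interpolation=3))
cv2.imwrite("pics/a1.png",np.hstack(o))
```

```text
0.0049409447104045235 [562.65116219 -32.47921574 297.46899294] [3.14139969e+00 5.10520754e-04 2.82295625e-03]
```

View pics/a1.png

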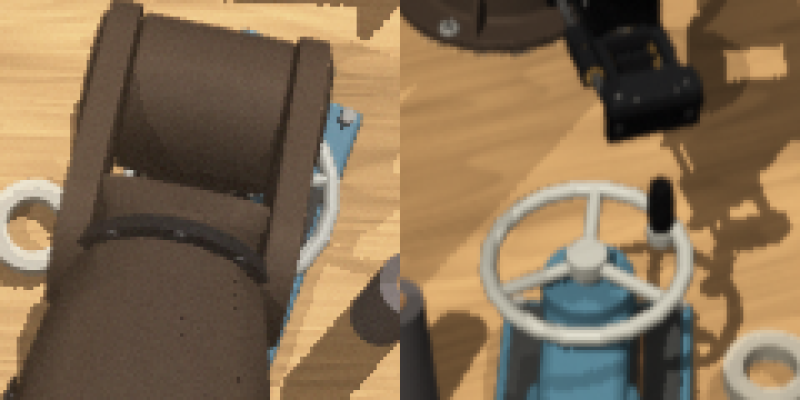

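Call:
send_rows([
  [[0,-0.003,0.07,0,0,0],[0,-0.003,0.14,0,0,0],[0,-0.003,0.18,0,0,0],[0,-0.003,0.208,0,0,0],[0,-0.003,0.208,0,0,0],[0,-0.003,0.208,0,0,0]],
])

```text
t: 4.0
eef_pos: [563.1, -31.4, 235.6]
tcp_rot: [3.141, -0.0, 0.003]
ft_force: [-0.1, 0.8, 0.1]
opening: 0.001
```

```bash
cat > plan.py <<'E'
import sys,numpy as np
from h import env
C=np.array([608,-78.]);a0,st,n=map(float,sys.argv[1:4])
s=env.state();p=s["eef_pos"];print(p,s["tcp_rot"],s["ft_force"],"angle",np.degrees(np.arctan2(*(p[:2]-C)[::-1])),np.hypot(*(p[:2]-C)))
base=C+65*np.array([np.cos(np.radians(a0)),np.sin(np.radians(a0))]) # commanded now
if len(sys.argv)>4: base=p[:2]
for i in range(1,int(n)+1):
    a=np.radians(a0-st*i);d=C+65*np.array([np.cos(a),np.sin(a)])-base
    print(f"[{d[0]/300:.3f},{-d[1]/300:.3f},0,0,0,0],",end=" ")
E
python3 plan.py 134 1.5 12 m
```

```text
[563.10103068 -31.39106162 235.61201926] [ 3.14146690e+00 -1.70946698e-04  3.47967751e-03] [-0.12866836  0.75035072  0.09478345] angle 133.92946291740049 64.71715833606267
[0.003,-0.004,0,0,0,0], [0.008,-0.008,0,0,0,0], [0.012,-0.012,0,0,0,0], [0.016,-0.015,0,0,0,0], [0.021,-0.019,0,0,0,0], [0.025,-0.022,0,0,0,0], [0.030,-0.025,0,0,0,0], [0.035,-0.028,0,0,0,0], [0.040,-0.031,0,0,0,0], [0.045,-0.034,0,0,0,0], [0.050,-0.037,0,0,0,0], [0.055,-0.039,0,0,0,0],
```

Call:
send_rows([
  [[0.008,-0.008,0,0,0,0],[0.016,-0.015,0,0,0,0],[0.025,-0.022,0,0,0,0],[0.025,-0.022,0,0,0,0]],
])

```text
t: 4.33
eef_pos: [571.2, -23.7, 235.7]
tcp_rot: [3.141, -0.001, 0.005]
ft_force: [-1.0, -0.1, 0.8]
opening: 0.005
```

Call:
send_rows([
  [[0.005,-0.003,0,0,0,0],[0.008,-0.005,0,0,0,0],[0.008,-0.005,0,0,0,0]],
])

```text
t: 4.58
eef_pos: [573.1, -22.5, 235.2]
tcp_rot: [3.142, -0.0, 0.005]
ft_force: [-0.3, -0.6, 0.0]
opening: 0.006
```

Call:
send_rows([
  [[0.005,-0.003,0,0,0,0],[0.008,-0.005,0,0,0,0],[0.008,-0.005,0,0,0,0]],
])

```text
t: 4.83
eef_pos: [575.5, -21.0, 235.2]
tcp_rot: [3.142, -0.0, 0.005]
ft_force: [0.2, -0.3, 0.0]
opening: 0.004
```

Call:
send_rows([
  [[0.006,-0.003,0,0,0,0],[0.006,-0.003,0,0,0,0]],
])

```text
t: 5.0
eef_pos: [577.4, -20.1, 235.2]
tcp_rot: [3.142, -0.0, 0.005]
ft_force: [0.6, -0.4, -0.6]
opening: 0.007
```

Call:
send_rows([
  [[0.006,-0.003,0,0,0,0],[0.006,-0.003,0,0,0,0]],
])

```text
t: 5.17
eef_pos: [579.0, -19.2, 235.2]
tcp_rot: [3.142, 0.0, 0.005]
ft_force: [0.0, 0.3, 0.4]
opening: 0.003
```

Call:
send_rows([
  [[0.006,-0.002,0,0,0,0],[0.006,-0.002,0,0,0,0]],
])

```text
t: 5.33
eef_pos: [580.8, -18.6, 235.2]
tcp_rot: [3.142, 0.0, 0.005]
ft_force: [-1.8, -0.3, 0.7]
opening: 0.009
```

Call:
send_rows([
  [[0.006,-0.002,0,0,0,0],[0.006,-0.002,0,0,0,0]],
])

```text
t: 5.5
eef_pos: [582.7, -18.0, 235.2]
tcp_rot: [3.141, 0.0, 0.005]
ft_force: [-1.5, -0.4, 0.0]
opening: 0.006
```

Call:
send_rows([
  [[0.006,-0.001,0,0,0,0],[0.006,-0.001,0,0,0,0]],
])

```text
t: 5.67
eef_pos: [584.5, -17.7, 235.2]
tcp_rot: [-3.142, 0.0, 0.005]
ft_force: [-2.7, -0.1, 0.8]
opening: 0.003
```

```bash
python3 plan.py 108 6 12 m; echo; python3 plan.py 36 6 12;echo;python3 plan.py -36 6 12; echo; python3 plan.py -108 6 12;echo;python3 plan.py -180 6 12
```

```text
[584.53471278 -17.6830505  235.18628046] [-3.14155091e+00  1.50107567e-05  4.63580871e-03] [-2.66594606 -0.14701901  0.83312651] angle 111.25768022789846 64.7205848318162
[0.033,-0.011,0,0,0,0], [0.056,-0.014,0,0,0,0], [0.078,-0.016,0,0,0,0], [0.101,-0.014,0,0,0,0], [0.123,-0.011,0,0,0,0], [0.145,-0.005,0,0,0,0], [0.166,0.003,0,0,0,0], [0.187,0.013,0,0,0,0], [0.206,0.026,0,0,0,0], [0.223,0.040,0,0,0,0], [0.239,0.056,0,0,0,0], [0.254,0.074,0,0,0,0], 
[584.53471278 -17.6830505  235.18628046] [-3.14155091e+00  1.50107567e-05  4.63580871e-03] [-2.66594606 -0.14701901  0.83312651] angle 111.25768022789846 64.7205848318162
[0.012,0.019,0,0,0,0], [0.023,0.039,0,0,0,0], [0.031,0.060,0,0,0,0], [0.037,0.082,0,0,0,0], [0.040,0.105,0,0,0,0], [0.041,0.127,0,0,0,0], [0.040,0.150,0,0,0,0], [0.037,0.172,0,0,0,0], [0.031,0.194,0,0,0,0], [0.023,0.215,0,0,0,0], [0.012,0.236,0,0,0,0], [0.000,0.255,0,0,0,0], 
[584.53471278 -17.6830505  235.18628046] [-3.14155091e+00  1.50107567e-05  4.63580871e-03] [-2.66594606 -0.14701901  0.83312651] angle 111.25768022789846 64.7205848318162
[-0.014,0.018,0,0,0,0], [-0
[... 492 characters left out ...]
0.031,0,0,0,0], [-0.078,-0.045,0,0,0,0], [-0.094,-0.061,0,0,0,0], [-0.108,-0.079,0,0,0,0], [-0.121,-0.098,0,0,0,0], [-0.131,-0.118,0,0,0,0], [-0.139,-0.139,0,0,0,0], [-0.145,-0.161,0,0,0,0], [-0.149,-0.183,0,0,0,0], [-0.150,-0.206,0,0,0,0], 
[584.53471278 -17.6830505  235.18628046] [-3.14155091e+00  1.50107567e-05  4.63580871e-03] [-2.66594606 -0.14701901  0.83312651] angle 111.25768022789846 64.7205848318162
[0.001,-0.023,0,0,0,0], [0.005,-0.045,0,0,0,0], [0.011,-0.067,0,0,0,0], [0.019,-0.088,0,0,0,0], [0.029,-0.108,0,0,0,0], [0.041,-0.127,0,0,0,0], [0.056,-0.145,0,0,0,0], [0.072,-0.161,0,0,0,0], [0.089,-0.175,0,0,0,0], [0.108,-0.188,0,0,0,0], [0.129,-0.198,0,0,0,0], [0.150,-0.206,0,0,0,0],
```

Call:
send_rows([
  [[0.015,-0.005,0,0,0,0],[0.033,-0.011,0,0,0,0],[0.056,-0.014,0,0,0,0],[0.078,-0.016,0,0,0,0],[0.101,-0.014,0,0,0,0],[0.123,-0.011,0,0,0,0],[0.145,-0.005,0,0,0,0],[0.166,0.003,0,0,0,0],[0.187,0.013,0,0,0,0],[0.206,0.026,0,0,0,0],[0.223,0.04,0,0,0,0],[0.223,0.04,0,0,0,0]],
])

```text
t: 6.67
eef_pos: [652.6, -30.4, 235.1]
tcp_rot: [3.141, -0.001, 0.004]
ft_force: [0.4, -0.8, -0.1]
opening: 0.009
```

```bash
python3 plan.py 48 6 12 m
```

```text
[652.5903594  -30.39592602 235.09446618] [ 3.14127649e+00 -1.40669988e-03  4.04029933e-03] [ 0.39617998 -0.76991897 -0.13809499] angle 46.872256877634875 65.22612981617918
[0.012,0.014,0,0,0,0], [0.027,0.031,0,0,0,0], [0.039,0.050,0,0,0,0], [0.049,0.071,0,0,0,0], [0.057,0.092,0,0,0,0], [0.063,0.114,0,0,0,0], [0.067,0.136,0,0,0,0], [0.068,0.159,0,0,0,0], [0.067,0.181,0,0,0,0], [0.063,0.204,0,0,0,0], [0.057,0.226,0,0,0,0], [0.049,0.247,0,0,0,0],
```

Call:
send_rows([
  [[0.012,0.014,0,0,0,0],[0.027,0.031,0,0,0,0],[0.039,0.05,0,0,0,0],[0.049,0.071,0,0,0,0],[0.057,0.092,0,0,0,0],[0.063,0.114,0,0,0,0],[0.067,0.136,0,0,0,0],[0.068,0.159,0,0,0,0],[0.067,0.181,0,0,0,0],[0.063,0.204,0,0,0,0],[0.057,0.226,0,0,0,0],[0.049,0.247,0,0,0,0]],
])

```text
t: 7.67
eef_pos: [666.3, -104.3, 235.3]
tcp_rot: [3.141, -0.0, 0.005]
ft_force: [0.7, 2.2, 0.2]
opening: 0.009
```

```bash
python3 plan.py -24 6 12
python3 - <<'E'
from h import *
o=[]
for n,(u,v) in (("top",(240,130)),("scene",(210,170))):
    c=env.read_camera(n);o.append(cv2.resize(c["image"][v:v+120,u:u+120,::-1],(400,400),interpolation=3))
cv2.imwrite("pics/a2.png",np.hstack(o))
E
```

```text
[ 666.26691177 -104.28513769  235.26321507] [ 3.14130617e+00 -4.85126090e-04  4.52604736e-03] [0.73929007 2.17873789 0.24691677] angle -24.28089864599827 63.92136943298869
[-0.010,0.020,0,0,0,0], [-0.023,0.039,0,0,0,0], [-0.037,0.057,0,0,0,0], [-0.053,0.073,0,0,0,0], [-0.071,0.087,0,0,0,0], [-0.090,0.100,0,0,0,0], [-0.110,0.110,0,0,0,0], [-0.131,0.118,0,0,0,0], [-0.153,0.124,0,0,0,0], [-0.175,0.127,0,0,0,0], [-0.198,0.129,0,0,0,0], [-0.221,0.127,0,0,0,0],
```

View pics/a2.png

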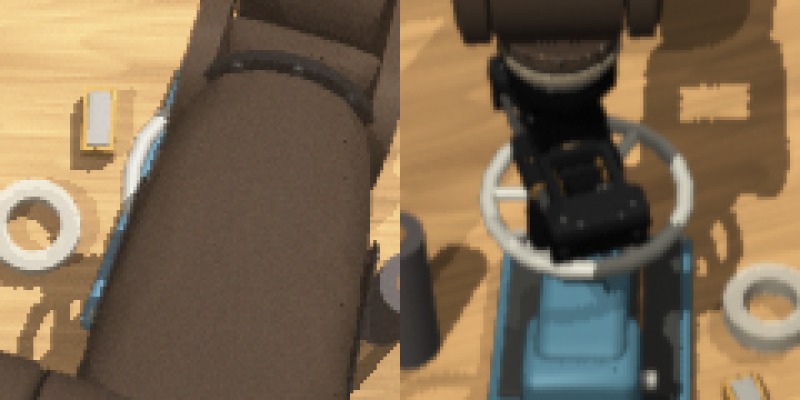

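Call:
send_rows([
  [[-0.01,0.02,0,0,0,0],[-0.023,0.039,0,0,0,0],[-0.037,0.057,0,0,0,0],[-0.053,0.073,0,0,0,0],[-0.071,0.087,0,0,0,0],[-0.09,0.1,0,0,0,0],[-0.11,0.11,0,0,0,0],[-0.131,0.118,0,0,0,0],[-0.153,0.124,0,0,0,0],[-0.175,0.127,0,0,0,0],[-0.198,0.129,0,0,0,0],[-0.221,0.127,0,0,0,0]],
])

```text
t: 8.77
eef_pos: [599.6, -142.0, 235.3]
tcp_rot: [3.141, -0.0, 0.005]
ft_force: [3.6, 1.0, 0.4]
opening: 0.004
```

```bash
python3 plan.py -96 6 12; python3 plan.py -168 4 12
```

```text
[ 599.56364049 -141.95305374  235.26987522] [ 3.14143843e+00 -2.49948835e-04  4.52499292e-03] [3.64587328 1.03417766 0.42634177] angle -97.51477686915149 64.50709452400432
[-0.022,-0.004,0,0,0,0], [-0.044,-0.009,0,0,0,0], [-0.065,-0.018,0,0,0,0], [-0.086,-0.028,0,0,0,0], [-0.105,-0.040,0,0,0,0], [-0.122,-0.054,0,0,0,0], [-0.138,-0.071,0,0,0,0], [-0.153,-0.088,0,0,0,0], [-0.165,-0.107,0,0,0,0], [-0.175,-0.127,0,0,0,0], [-0.183,-0.149,0,0,0,0], [-0.189,-0.170,0,0,0,0], [ 599.56364049 -141.95305374  235.26987522] [ 3.14143843e+00 -2.49948835e-04  4.52499292e-03] [3.64587328 1.03417766 0.42634177] angle -97.51477686915149 64.50709452400432
[-0.003,-0.015,0,0,0,0], [-0.004,-0.030,0,0,0,0], [-0.005,-0.045,0,0,0,0], [-0.004,-0.060,0,0,0,0], [-0.003,-0.075,0,0,0,0], [0.000,-0.090,0,0,0,0], [0.004,-0.105,0,0,0,0], [0.008,-0.119,0,0,0,0], [0.014,-0.133,0,0,0,0], [0.021,-0.147,0,0,0,0], [0.028,-0.160,0,0,0,0], [0.037,-0.172,0,0,0,0],
```

Call:
send_rows([
  [[-0.022,-0.004,0,0,0,0],[-0.044,-0.009,0,0,0,0],[-0.065,-0.018,0,0,0,0],[-0.086,-0.028,0,0,0,0],[-0.105,-0.04,0,0,0,0],[-0.122,-0.054,0,0,0,0],[-0.138,-0.071,0,0,0,0],[-0.153,-0.088,0,0,0,0],[-0.165,-0.107,0,0,0,0],[-0.175,-0.127,0,0,0,0],[-0.183,-0.149,0,0,0,0],[-0.189,-0.17,0,0,0,0]],
])

```text
t: 9.77
eef_pos: [542.9, -90.5, 235.2]
tcp_rot: [3.141, 0.0, 0.005]
ft_force: [-0.6, -2.9, 0.7]
opening: 0.003
```

Call:
send_rows([
  [[-0.003,-0.015,0,0,0,0],[-0.004,-0.03,0,0,0,0],[-0.005,-0.045,0,0,0,0],[-0.004,-0.06,0,0,0,0],[-0.003,-0.075,0,0,0,0],[0,-0.09,0,0,0,0],[0.004,-0.105,0,0,0,0],[0.008,-0.119,0,0,0,0],[0.014,-0.133,0,0,0,0],[0.021,-0.147,0,0,0,0],[0.028,-0.16,0,0,0,0],[0.037,-0.172,0,0,0,0]],
])

```text
t: 10.77
eef_pos: [554.1, -39.0, 235.1]
tcp_rot: [-3.141, 0.001, 0.005]
ft_force: [-2.1, -2.3, -0.1]
opening: 0.006
```

```bash
python3 plan.py -216 3 10 m
```

```text
[554.14889664 -38.98028876 235.14909169] [-3.14144534e+00  5.15836909e-04  4.64832407e-03] [-2.07250311 -2.29714286 -0.08622124] angle 144.07347014553122 66.50172326715287
[0.011,-0.006,0,0,0,0], [0.018,-0.015,0,0,0,0], [0.026,-0.023,0,0,0,0], [0.035,-0.031,0,0,0,0], [0.043,-0.038,0,0,0,0], [0.052,-0.045,0,0,0,0], [0.061,-0.052,0,0,0,0], [0.071,-0.058,0,0,0,0], [0.081,-0.063,0,0,0,0], [0.091,-0.068,0,0,0,0],
```

Call:
send_rows([
  [[0.009,-0.008,0,0,0,0],[0.018,-0.016,0,0,0,0],[0.026,-0.024,0,0,0,0],[0.035,-0.032,0,0,0,0],[0.043,-0.039,0,0,0,0],[0.052,-0.046,0,0,0,0],[0.061,-0.053,0,0,0,0],[0.07,-0.059,0,0,0,0],[0.078,-0.063,0,0,0,0],[0.083,-0.066,0,0,0,0],[0.087,-0.068,0,0,0,0],[0.087,-0.068,0,0,0,0]],
])

```text
t: 11.77
eef_pos: [580.4, -18.9, 235.2]
tcp_rot: [-3.142, -0.0, 0.005]
ft_force: [-0.6, -0.9, 0.1]
opening: -0.0
```

Call:
send_rows([
  [[-0.03,0.0,0,0,0,0],[-0.06,0.02,0,0,0,0],[-0.06,0.02,-0.12,0,0,0],[-0.06,0.02,-0.24,0,0,0],[-0.1,0.15,-0.3,0,0,0],[-0.2,0.3,-0.3,0,0,0],[-0.3,0.45,-0.3,0,0,0],[-0.4,0.6,-0.3,0,0,0],[-0.5,0.75,-0.3,0,0,0],[-0.55,0.9,-0.3,0,0,0],[-0.55,1,-0.3,0,0,0],[-0.55,1,-0.3,0,0,0]],
])

```text
t: 12.77
eef_pos: [414.9, -319.6, 325.9]
tcp_rot: [3.14, -0.001, 0.004]
ft_force: [0.4, 0.0, -0.3]
opening: 0.003
```

Run:
```python
from h import *
o=[]
for n,(u,v) in (("top",(220,120)),("scene",(180,170))):
    c=env.read_camera(n);cv2.imwrite(f"pics/{n}1.png",c["image"][:,:,::-1])
    for i in (0,1):
        o.append(cv2.resize(cv2.imread(f"pics/{n}{i}.png")[v:v+140,u:u+180],(400,311),interpolation=3))
    print(n,env.look_for(n,"handle")[:1])
cv2.imwrite("pics/a3.png",np.vstack([np.hstack(o[:2]),np.hstack(o[2:])])[:600])
```

```text
top []
scene [{'xy': [290.1, 211.2], 'confidence': 0.59}]
```

View pics/a3.png

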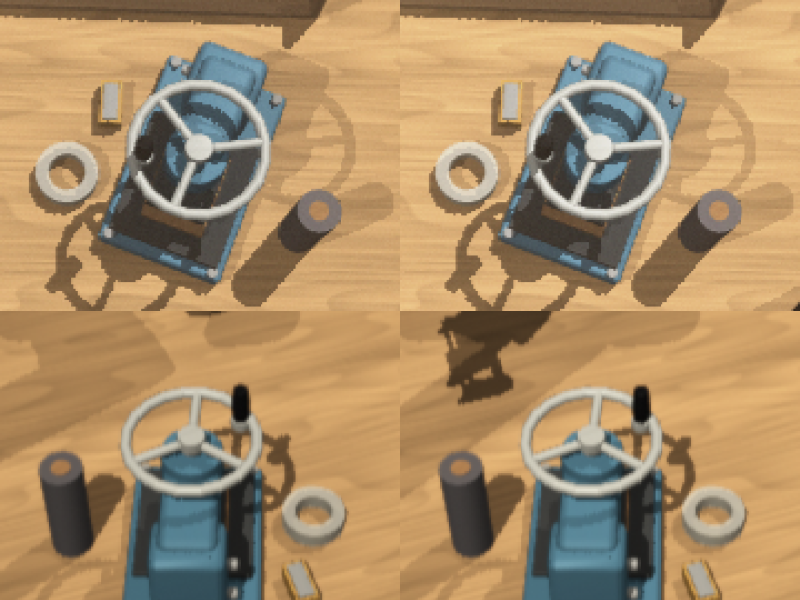

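Run:
```python
from h import *
a,b=[cv2.imread(f"pics/top{i}.png")[140:230,265:345] for i in(0,1)]
print(cv2.absdiff(a,b).mean(),env.state()["ft_force"]);print(env.job_done())
```

```text
9.16875 [ 0.75933533 -0.08866667 -0.06632618]
the job is handed in; nothing more can be done
None
```

I turned the hand wheel one full turn clockwise and handed the job in at about 13 s of the 54 s allowed. I pushed the handle with the closed fingertips only, then backed off and lifted clear.

- **Handle position:** in the before and after pictures from both cameras, the handle and spokes sit within about 1 pixel of where they began. The tool also stopped at the same point where it first touched the handle. A small leftover angle of a few degrees is possible, against the 10 degrees allowed.
- **Full turn made:** a picture taken part-way showed the spokes turned. The push was felt at almost every check round the circle, about 2–4 N, including near half-way. The one exception was about a quarter of the way round, where the force was close to zero, but contact showed again at the next check.
- **Bystanders:** the tall roll, tape and type block look unmoved. I did not re-measure the mug, jar, short roll and brush; the tool passed well above the mug and brush and did not go near the other two.
- **Checks that disagreed:**
  - The network did not find the handle in the last top picture, though it is visible there by eye.
  - In the top view, a rough difference between the pictures was 9 grey levels over the wheel. I took that for shadow changes and a degree or two of leftover turn.

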